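# Select the green feed on the strap skiving machine

### The job

Change the feed of the leather skiving machine: push its selector lever sideways by the knob with the fingers, out of the middle slot where it is parked, along the cross lane and fully home into the slot with the green dot beside it, without running it into any other slot on the way. Push only: the knob must not be pulled up, and the dye pot on the machine, the tape roll and the awl stay where they are. Then take the hand away.

Things in the scene. Friction and masses are not known exactly. Their poses are not given: they have to be found in the camera images.
- gate (a point): centre of the H-gate, on the top face of its aluminium plate, 108 mm above the table; x along the lanes (away from the robot), y across, z up. Machine fixed, turned up to 30 degrees. Three lanes 16 mm wide at y = -30, 0, +30 mm, each with a far (+x) and a near (-x) slot, joined by a cross lane 24 mm wide at x = 0, corners rounded. In a slot's end the 12 mm stick's axis is at x = +29 or -29 mm
- machine: grey skiving machine 170 x 300 mm with rollers at its far side and a motor at its right; at most 118 mm high but for the lever and the dye pot. Origin on the table straight below gate, same axes
- knob (a point): centre of the lever's knob: an upright black barrel with a thin red band, 34 mm in diameter, 40 mm tall, on a steel stick 12 mm thick. It leans with the lever. It is 185 mm from the lever's pivot, which lies 102 mm below gate; so with both joints at 0 the knob's centre is 83 mm above gate
- stick (a point): point on the stick's axis at the height of the gate plate, 98 mm from the pivot (104 mm above the table when upright)
- along (a joint): lever's lean along the lanes, rad: 0 in the cross lane, +0.30 stop of the far slots (gate's +x; knob 55 mm that way), -0.30 stop of the near slots. It is parked in the middle lane's far slot at +0.20 to +0.29. It stays where it is left; about 2 to 3 N at the knob moves it
- across (a joint): lever's lean across the lanes, rad: 0 in the middle lane, about +0.31 in the lane at the gate's +y (stop at +0.32; knob 57 mm that way), about -0.31 in the lane at -y (stop at -0.32). The lever can change lanes only with |along| below about 0.06. It stays where it is left; about 2 to 3 N at the knob moves it
- knob_lift (a joint): how far the knob is pulled up along the stick, m: 0 seated, 0.014 at most; a spring of about 8 N holds it down. Side pushes do not raise it; over 0.005 counts as pulled up
- dot_green: flat green dot, 22 mm across, on the gate plate, beside the end of the outer slot to select: at gate x = +30 or -30 mm, y = +56 or -56 mm; the corner changes each time. The slot is in the lane at y = +-30 mm on the dot's side, at its far or near end like the dot
- dot_yellow: the same in yellow, at another corner: not to be selected
- dot_blue: the same in blue, at another corner: not to be selected
- dot_red: the same in red, at another corner: not to be selected
- dye_pot: small jar of edge dye, orange label and black cap, 42 mm in diameter, 50 mm tall, standing loose on the machine's grey deck (100 mm above the table), 135 to 165 mm from the gate's centre towards the gate's -y. Origin at the centre of its underside. Leave it
- tape: roll of pale green tape lying flat and loose on the table left of the machine, 90 mm in diameter, 24 mm high. Origin at the centre of its underside. Leave it
- awl: awl with a red handle, a loose hand tool lying on the table right of the machine, under 30 mm high. Origin on its underside. Leave it

How it is judged:
By the outcome, as a careful person would: the job done as asked, in the order asked, and still so for the second after the job is handed in, with the robot touching nothing.
It also fails if it takes over 72 s, if anything falls off the work surface, if the arm or the gripper's body presses on something with over 40 N, if the wrist force passes 120 N, or if a joint passes its speed limit or range.

### The arm

A 6-joint arm with a two-finger parallel gripper is mounted at the origin on the work surface. World frame = base frame: x ahead of the robot, y to its left, z up, the work surface at z = 0. Lengths are in mm, angles in rad, forces in N, time in s.
With the tool pointing down it reaches from about 350 to 775 mm from the base axis. Payload 7.3 kg.
Tool frame: the origin (TCP) lies on the centre line of the jaws, within the pads' length; the fingertips stand 11 mm ahead of it and the grasp point (between the pads) lies 8 mm behind it; z points along the fingers, y is the line along which they close (so a half turn about z gives the same grasp; the last joint's range is limited). The gripper opens to 92 mm and grips with 3 to 60 N. Pads are 19 mm wide; open, the fingers measure 130 mm over their backs; the gripper's body (75 mm by 190 mm) begins 47 mm behind the grasp point.
Start: joints at [0.968, 0.342, 1.524, -0, 1.275, -0.146], TCP at [231.556, 471.199, 205.841] pointing down, gripper open.
Joint ranges: [-2.53, 2.53], [-0.77, 2.02], [0.04, 2.7], [-1, 4.14], [0.28, 2.66], [-3.11, 3.11]. Speed limits (rad/s): [2.57, 2.57, 3.14, 3.14, 3.14, 3.14].

### API

Orientations are given as [roll, pitch, yaw] about the fixed x, y, z axes, in that order (R = Rz(yaw) Ry(pitch) Rx(roll)).
In Python, from plant import bot gives the robot as it stands.
- The arm moves only by the tool step_arm, never from a script. Its argument "deltas" is a list of rows, each a list of 5 numbers: the opening, from 0 (shut) to 1 (fully open), then the shift along the tool's x, y, z each as a share of 0.5 m, from -1 to 1, then the turn about the tool's z as a share of pi/2 rad, from -1 to 1. In form: [[claw, x, y, z, turn], ...]. A call has 1 to 8 rows; each row shifts and turns the commanded pose from where the row before left it, along the tool's axes as they then stand; what a row does not reach is not made up. A row lasts 1/10 s, in which the tool goes at most 50 mm and 8.59 degrees, less where a joint would pass 70% of its speed; a pose out of reach is approached as far as the arm can. A call with a number of a shift or a turn outside -1 to 1 is refused whole. A call with a gripper value outside its range is refused whole. The fingers move at their own pace and stop on an object; the grip force is fixed at half the most. Time passes only in rows, so rows that do not move let the fingers close. It gives the time, the measured TCP pose, the force, the opening and the grip force at its end, in the units of the state.
- bot.get_obs(): the state, without advancing time (a new reading comes with each control period).
- bot.capture(name): name is "side" or "top" or "wrist"; returns (picture, depth): 420x560x3 uint8, red, green, blue; 420x560 float32, mm along the optical axis (not along the pixel's ray), 0 where there is no reading.
- bot.camera_params(name): a dict with "fov_y" (degrees; the focal length in pixels is half the picture's height over the tangent of half this angle, whatever the lens; pixels are square), "cx", "cy" (the principal point, pixels), "k1" (the pictures are not rectified: a ray, as slopes to the right and down, at radius r is drawn at 1 + k1 r^2 times it, then the intrinsics apply), "rvec" (rotation vector, rad) and "tvec" (3), from world to camera coordinates, as OpenCV has them. Camera axes: x right, y down, z forward; pixel columns grow to the right and rows downward; lengths in mm; the calibration is good to about 2 mm. A picture is of the moment at which its call begins: read the wrist's pose just before it. camera_params takes no time and is no camera call; for the wrist camera it gives the pose at the moment of the call.
- bot.close_job(): hands the job in; it is judged then, once.
The state is a dict: "time": time; "joint_positions": joint angles; "dq": joint speeds; "tau": joint torques, N m; "tool_pos": TCP position; "tcp_rot": TCP orientation; "contact_force": force on the tool from outside, world axes, zero at the start; "moment": the same for the moment, N m; "grip_width": finger opening in mm; "finger_force": force on a finger pad.
Only numpy, scipy, OpenCV 4.12 (cv2) and the standard library are available. Lean on these libraries where they do the work, as an engineer would, in place of code of your own. Each camera call takes 0.05 s, during which the arm holds its last target. There are 200 camera calls.

## Working session

There is one attempt and no reset: what is moved stays moved. The work goes in short steps, Python scripts to look and compute and a tool call to move; the robot and the scene stay as the last step left them, time stands still between calls to the robot, and variables do not carry over. Pictures are saved under pics/ and viewed, at most 12 in all, crops included, and the job is handed in when it is done.

Besides the shell and the picture viewer there is one more tool, called in YAML: its name, and indented under it one key for each argument. step_arm: Moves the arm, as the interface text tells. Shift numbers are shares of 0.5 m and turn numbers shares of pi/2 rad, none past 1 either way. Its arguments: {"type":"object","properties":{"deltas":{"type":"array","items":{"type":"array","items":{"type":"number","minimum":-1,"maximum":1}}}},"required":["deltas"]}

```bash
mkdir -p pics
cat > h.py <<'E'
import numpy as np, cv2
from plant import bot
def cam(n):
    p=bot.camera_params(n); f=210/np.tan(np.radians(p["fov_y"])/2)
    R=cv2.Rodrigues(np.array(p["rvec"],float))[0]; t=np.array(p["tvec"],float).ravel()
    return p,f,R,t
def ray(c,uv):
    p,f,R,t=c; d=np.array([(uv[0]-p["cx"])/f,(uv[1]-p["cy"])/f]); s=d.copy()
    for _ in range(20): s=d/(1+p["k1"]*(s@s))
    return -R.T@t, R.T@np.array([s[0],s[1],1.])
def onplane(c,uv,z):
    o,d=ray(c,uv); return o+d*(z-o[2])/d[2]
def atdepth(c,uv,D):
    o,d=ray(c,uv); return o+d*D
E
python3 - <<'E'
from h import *
for n in("top","side"):
    im,d=bot.capture(n); np.savez(n+".npz",im=im,d=d); cv2.imwrite(f"pics/{n}0.png",im[...,::-1])
    c=cam(n); print(n,c[0],-c[2].T@c[3])
print(bot.get_obs())
E
```

```text
top {'fov_y': 57.51851508901655, 'cx': 287.7927851846067, 'cy': 211.64140114170834, 'k1': -0.10442405826616957, 'rvec': array([ 2.23562727, -2.17212584,  0.06857308]), 'tvec': array([ -74.35870134,  529.78396865, 1048.06178251])} [ 480.67001296  -44.62930227 1073.12549773]
side {'fov_y': 43.68546287841568, 'cx': 277.03833214247413, 'cy': 208.49490723207498, 'k1': -0.04355579334771355, 'rvec': array([ 2.32316648, -0.6737947 ,  0.27040634]), 'tvec': array([-461.88730879,  268.82005313, 1411.42230545])} [ -22.22714701 -879.41819208 1226.31424549]
{'time': 0.1, 'joint_positions': array([ 9.68036464e-01,  3.42623839e-01,  1.52491878e+00,  3.16905010e-06,
        1.27544339e+00, -1.45972746e-01]), 'dq': array([ 0.00177048, -0.00047094, -0.00176803, -0.00021468,  0.00121745,
        0.00075285]), 'tau': array([ 1.40511376e-03, -4.32002878e+01, -2.44694817e+01,  7.19459332e-02,
        5.24444610e-02, -4.60434251e-05]), 'tool_pos': array([231.29454065, 470.8536786 , 205.23060769]), 'tcp_rot': array([-3.14021456e+00, -2.05667896e-04,  2.68480447e+00]), 'contact_force': array([-0.00684483, -0.08829904, -0.02220923]), 'moment': array([-0.00272266,  0.05237911,  0.00292104]), 'finger_force': 0.0, 'grip_width': 91.96445128104199}
```

View pics/top0.png

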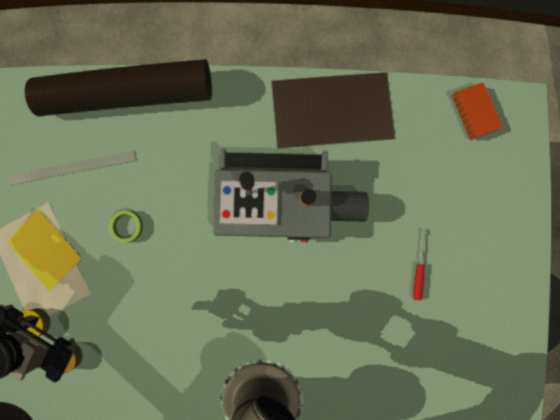

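View pics/side0.png

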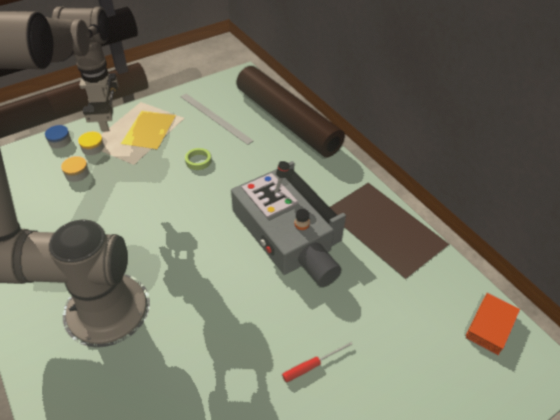

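The top view shows the gate plate with dots blue (227,190), green (271,191), red (226,214) and yellow (271,215), and the knob at (247,180). Image up is world +x, so green marks the far slot at -y. The side view agrees, with the knob at (283,169) and the dye pot at (302,217).

Run:
```python
from h import *
def run(n,box):
    z=np.load(n+".npz"); im,d=z["im"],z["d"]; c=cam(n)
    hsv=cv2.cvtColor(im,cv2.COLOR_RGB2HSV); x0,y0,x1,y1=box; P={}
    for k,lo,hi in(("green",45,85),("blue",100,130),("yellow",18,34),("red",170,190)):
        h=hsv[...,0].astype(int); h=np.where((h<8)&(k=="red"),h+180,h)
        m=((h>=lo)&(h<=hi)&(hsv[...,1]>120)&(hsv[...,2]>60)).astype(np.uint8)
        mm=np.zeros_like(m); mm[y0:y1,x0:x1]=m[y0:y1,x0:x1]
        N,_,st,ce=cv2.connectedComponentsWithStats(mm)
        for i in range(1,N):
            if st[i,4]>12:
                p=onplane(c,ce[i],108); print(n,k,ce[i].round(1),st[i,4],p.round(1), d[int(ce[i][1]),int(ce[i][0])])
                P.setdefault(k,p)
    if len(P)==4:
        g=sum(P.values())/4; v=P["blue"]+P["green"]-P["red"]-P["yellow"]; w=P["blue"]+P["red"]-P["green"]-P["yellow"]
        print("gate",g,"len",np.linalg.norm(v)/2,np.linalg.norm(w)/2,"yaw",np.degrees(np.arctan2(v[1],v[0])),np.degrees(np.arctan2(-w[0],w[1])))
    return c,d
c,d=run("top",(218,180,280,222))
for uv in((247,180),(308,197)): print(uv,d[uv[1],uv[0]],atdepth(c,uv,d[uv[1],uv[0]]))
c,d=run("side",(240,172,297,218))
for uv in((283,168),(302,215)): print(uv,d[uv[1],uv[0]],atdepth(c,uv,d[uv[1],uv[0]]))
a=cv2.imread("pics/top0.png")[140:250,190:380]; b=cv2.imread("pics/side0.png")[140:280,220:360]
cv2.imwrite("pics/crop.png",np.hstack([cv2.resize(a,None,fx=2.5,fy=2.5),cv2.resize(cv2.resize(b,(275,275)),(275,275))]))
```

```text
top green [270.8 191. ] 35 [578.2 -13.4 108. ] 966.5367
top blue [226.5 189.9] 37 [577.7  99.  108. ] 965.1979
top yellow [270.2 214.5] 55 [518.7 -13.6 108. ] 963.7594
top red [225.7 213.6] 54 [517.6  98.8 108. ] 963.1208
gate [548.05420745  42.67958254 108.        ] len 59.77298628124659 112.35884843852587 yaw 0.23206472374664125 0.3938317502861626
(247, 180) 869.48645 [591.76806083  38.46714249 206.76874823]
(308, 197) 925.9786 [ 561.98519295 -105.09142931  150.72721578]
side yellow [270.5 209. ] 26 [516.  -13.1 108. ] 1508.2869
side red [250.6 185.6] 21 [516.   99.7 108. ] 1578.8695
(283, 168) 1496.0554 [585.97198675  30.96053543 200.08074976]
(302, 215) 1444.15 [ 558.14353393 -109.76107116  148.62035403]
```

View pics/crop.png

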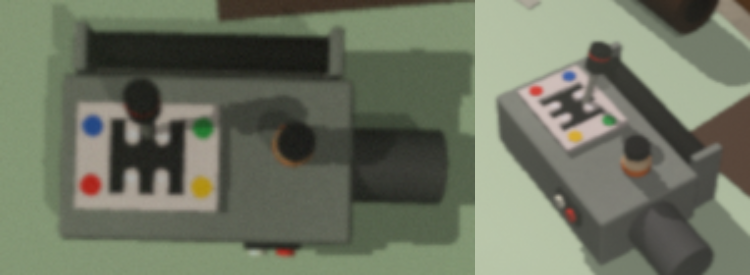

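The gate is at (548, 43) with yaw about 0°. The knob leans to about x = 594 and the target is far right (-y). First I raise, turn the tool to yaw = π and shut the fingers.

step_arm:
  deltas:
    - [0,0,0,-0.05,-0.073]
    - [0,0,0,-0.05,-0.073]
    - [0,0,0,-0.05,-0.073]
    - [0,0,0,-0.05,-0.072]
    - [0,-0.06,-0.06,0,0]
    - [0,-0.06,-0.06,0,0]
    - [0,-0.06,-0.06,0,0]
    - [0,-0.06,-0.06,0,0]

```text
time: 0.9
tool_pos: [352.3, 349.9, 305.6]
tcp_rot: [-3.141, -0.0, -3.141]
contact_force: [0.2, 1.1, -0.3]
grip_width: 32.7
finger_force: 0.0
```

step_arm:
  deltas:
    - [0,-0.06,-0.06,0,0]
    - [0,-0.06,-0.06,0,0]
    - [0,-0.06,-0.06,0,0]
    - [0,-0.06,-0.06,0,0]
    - [0,-0.06,-0.06,0,0]
    - [0,-0.06,-0.06,0,0]
    - [0,-0.06,-0.06,0,0]
    - [0,-0.06,-0.06,0,0]

```text
time: 1.7
tool_pos: [592.5, 109.9, 305.4]
tcp_rot: [3.141, -0.001, -3.141]
contact_force: [1.3, 0.2, 0.4]
grip_width: 0.5
finger_force: 0.0
```

step_arm:
  deltas:
    - [0,-0.06,-0.06,0,0]
    - [0,-0.06,-0.06,0,0]
    - [0,0,0,0,0]
    - [0,0,0,0,0]

```text
time: 2.1
tool_pos: [651.7, 50.6, 304.3]
tcp_rot: [3.141, -0.002, 3.14]
contact_force: [-0.4, 0.5, -0.2]
grip_width: 0.5
finger_force: 0.0
```

step_arm:
  deltas:
    - [0,0,-0.016,0.06,0]
    - [0,0,0,0.06,0]
    - [0,0,0,0.06,0]
    - [0,0,0,0.05,0]
    - [0,0,0,0.03,0]
    - [0,0,0,0,0]
    - [0,0,0,0,0]

```text
time: 2.8
tool_pos: [651.4, 44.4, 176.9]
tcp_rot: [3.141, 0.001, -3.14]
contact_force: [0.5, 0.2, 0.0]
grip_width: 0.3
finger_force: 0.0
```

Run:
```python
from h import *
im,d=bot.capture("side"); a=im[100:250,200:380,::-1]
im,d=bot.capture("wrist"); b=im[...,::-1]
a=cv2.resize(a,(400,333)); b=cv2.resize(b,(400,300))
cv2.imwrite("pics/s1.png",np.hstack([a[:300],b]))
o=bot.get_obs();print(o["tool_pos"],o["contact_force"])
```

```text
[652.1701263   43.93779644 177.64798512] [ 0.45025053 -0.02057993  0.60781178]
```

View pics/s1.png

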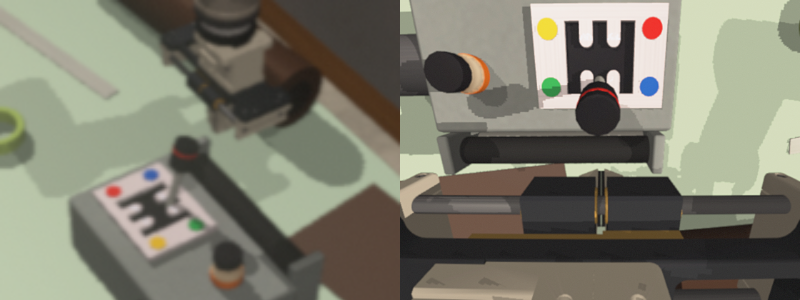

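The side view (left) shows the shut fingers just beyond the knob. The wrist view (right) shows the knob centred on them and the four dots unobstructed. Next I push towards -x.

step_arm:
  deltas:
    - [0,0.03,0,0,0]
    - [0,0.02,0,0,0]
    - [0,0.02,0,0,0]
    - [0,0.02,0,0,0]
    - [0,0.02,0,0,0]
    - [0,0.016,0,0,0]
    - [0,0,0,0,0]
    - [0,0,0,0,0]

```text
time: 3.7
tool_pos: [589.0, 43.3, 176.5]
tcp_rot: [3.142, 0.001, -3.141]
contact_force: [1.3, -0.5, 1.5]
grip_width: 0.7
finger_force: 0.8
```

```bash
cat > k.py <<'E'
from h import *
# knob red band on two views: side band + wrist band
import sys
def look(name):
    out=[]
    for n in("side","wrist","top"):
        c=cam(n); im,d=bot.capture(n); np.savez(n+"_"+name+".npz",im=im,d=d); out.append(im[...,::-1])
    cv2.imwrite(f"pics/{name}.png",np.hstack([cv2.resize(out[0][100:250,200:380],(360,300)),cv2.resize(out[1],(400,300))]))
look(sys.argv[1]); o=bot.get_obs(); print(o["tool_pos"],o["contact_force"])
c=cam("wrist"); z=np.load("wrist_"+sys.argv[1]+".npz"); im,d=z["im"],z["d"]
# knob = points of height 165..215 near gate
v,u=np.mgrid[0:420:3,0:560:3]; P=np.array([atdepth(c,(a,b),d[b,a]) for a,b in zip(u.ravel(),v.ravel()) if d[b,a]>0])
m=(P[:,2]>150)&(P[:,2]<216)&(abs(P[:,0]-560)<75)&(P[:,1]>-60)&(P[:,1]<130)
Q=P[m]; print("knob pts",len(Q),"min",Q.min(0).round(1),"max",Q.max(0).round(1))
T=Q[Q[:,2]>Q[:,2].max()-6]; print("top pts",len(T),T.min(0).round(1),T.max(0).round(1))
E
python3 k.py s2
```

```text
[588.94530388  43.3271251  175.69548395] [ 2.74184242 -0.50089897  0.98749332]
knob pts 445 min [542.7  25.5 175.4] max [579.8  60.2 215.8]
top pts 280 [546.2  26.8 209.9] [579.8  60.2 215.8]
```

View pics/s2.png

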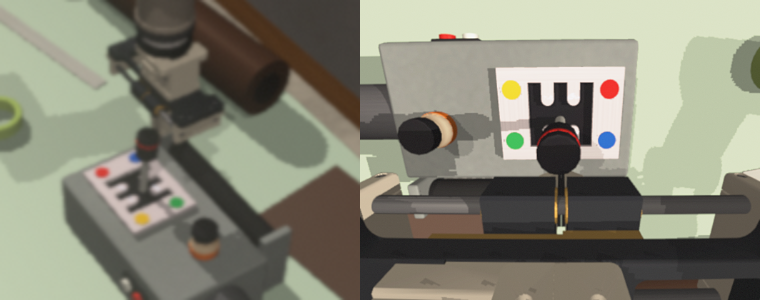

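Knob top is at x ≈ 563, so about 15 mm remain to the cross lane's centre. The knob is upright in y and centred on the middle lane.

step_arm:
  deltas:
    - [0,0.014,0,0,0]
    - [0,0.014,0,0,0]
    - [0,0,0,0,0]
    - [0,0,0,0,0]

```text
time: 4.25
tool_pos: [574.1, 43.3, 175.7]
tcp_rot: [3.142, -0.001, -3.141]
contact_force: [0.6, 0.5, 1.1]
grip_width: 0.5
finger_force: 0.5
```

step_arm:
  deltas:
    - [0,-0.03,0,0,0]
    - [0,-0.02,0,0,0]
    - [0,0,0.06,0,0]
    - [0,0,0.07,0,0]
    - [0,0.05,0,0,0]
    - [0,0.052,0,0,0]
    - [0,0,0,0,0]
    - [0,0,0,0,0]

```text
time: 5.05
tool_pos: [548.4, 108.4, 175.9]
tcp_rot: [3.141, -0.0, -3.141]
contact_force: [0.3, 0.2, -0.9]
grip_width: 0.3
finger_force: 0.0
```

```bash
python3 k.py s3
```

```text
[549.34937817 108.09559246 175.71630209] [0.39544689 0.85363033 0.62077754]
knob pts 398 min [529.8  26.  150.1] max [554.2 124.9 216. ]
top pts 209 [531.2  26.  210. ] [553.1 124.9 216. ]
```

View pics/s3.png

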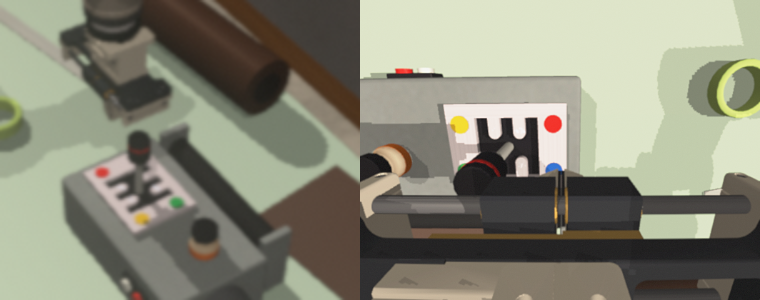

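The knob's near edge is at x ≈ 531, so its centre is at 548, in the cross lane. The fingers are now at its +y side. I lower them a bit and push towards -y.

step_arm:
  deltas:
    - [0,0,-0.03,0.01,0]
    - [0,0,-0.02,0,0]
    - [0,0,-0.02,0,0]
    - [0,0,-0.02,0,0]
    - [0,0,-0.02,0,0]
    - [0,0,-0.02,0,0]
    - [0,0,-0.02,0,0]
    - [0,0,0,0,0]

```text
time: 6.0
tool_pos: [548.7, 31.9, 170.9]
tcp_rot: [-3.141, 0.0, 3.141]
contact_force: [0.5, 0.5, 0.2]
grip_width: 0.3
finger_force: 0.4
```

```bash
python3 k.py s4
```

```text
[548.78878406  33.03866268 170.97989348] [ 0.25330818 -0.24557348 -0.79710852]
knob pts 249 min [529.8 -12.3 170.8] max [545.6  49.9 214.8]
top pts 13 [534.6   5.4 208.8] [539.2  36.9 214.8]
```

View pics/s4.png

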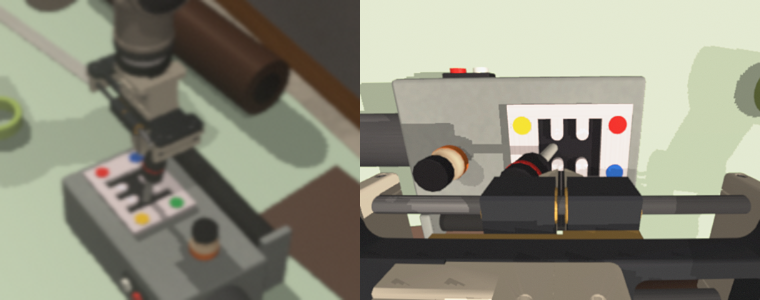

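The lever is leaning towards -y by about 0.19 rad, so the fingertips are thinner than I assumed. I keep pushing.

step_arm:
  deltas:
    - [0,0,-0.02,0,0]
    - [0,0,-0.012,0,0]
    - [0,0,0,0,0]
    - [0,0,0,0,0]

```text
time: 6.55
tool_pos: [548.7, 17.0, 170.9]
tcp_rot: [-3.141, 0.0, 3.141]
contact_force: [0.3, 0.6, -0.6]
grip_width: 0.3
finger_force: 0.3
```

```bash
python3 k.py s5
```

```text
[548.73483356  17.24638318 170.90287789] [-0.0733278   0.25631302  0.26688276]
knob pts 258 min [529.9 -27.3 164. ] max [545.4  34.1 214.3]
top pts 10 [537.2  14.8 209.7] [539.2  21.1 214.3]
```

View pics/s5.png

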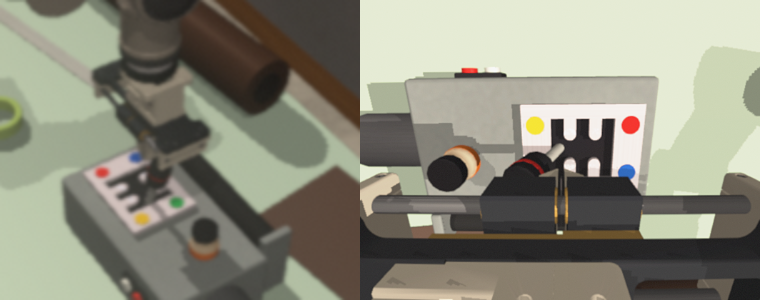

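About 8 mm more should bring it to across ≈ -0.31.

step_arm:
  deltas:
    - [0,0,-0.01,0,0]
    - [0,0,-0.006,0,0]
    - [0,0,0,0,0]
    - [0,0,0,0,0]

```text
time: 7.1
tool_pos: [548.7, 9.2, 170.8]
tcp_rot: [3.141, 0.0, -3.141]
contact_force: [-0.7, 1.8, 0.1]
grip_width: 0.2
finger_force: 0.8
```

```bash
python3 k.py s6
python3 - <<'E'
from h import *
# knob/stick from the s6 wrist depth: stick points at z 120..150 near gate
z=np.load("wrist_s6.npz"); d=z["d"]; c=cam("wrist")
P=np.array([atdepth(c,(u,v),d[v,u]) for v in range(0,420,2) for u in range(0,560,2) if d[v,u]>0])
for lo,hi in((115,125),(125,135),(135,145),(145,155)):
    m=(P[:,2]>lo)&(P[:,2]<hi)&(abs(P[:,0]-548)<25)&(P[:,1]>-50)&(P[:,1]<80)
    if m.any(): print(lo,m.sum(),P[m].min(0).round(1),P[m].max(0).round(1))
E
```

```text
[548.68029469   9.33467164 170.82412631] [ 0.2479342   2.00015444 -0.47989537]
knob pts 258 min [529.8 -34.8 166.9] max [542.9  26.4 214.6]
top pts 10 [537.2   6.9 209.7] [539.2  13.2 214.6]
115 18 [541.1   3.8 115.9] [549.8  12.  123.6]
125 24 [540.9  -0.6 125.1] [550.1  10.3 134.9]
135 22 [541.2  -1.9 135.1] [550.6   5.7 144.4]
145 4 [ 5.424e+02 -1.000e-01  1.451e+02] [545.2   2.9 147.6]
```

Across is about -0.30. I nudge 1.5 mm more, then go round to the near side of the knob.

step_arm:
  deltas:
    - [0,0,-0.003,0,0]
    - [0,0,0,0,0]
    - [0,0,0.04,0,0]
    - [0,0.054,0,0,0]
    - [0,0.054,0,0,0]
    - [0,0,-0.04,0.014,0]
    - [0,0,-0.04,0,0]
    - [0,0,0,0,0]

```text
time: 8.05
tool_pos: [494.8, -14.3, 164.0]
tcp_rot: [-3.14, 0.001, 3.14]
contact_force: [0.8, -0.2, 0.4]
grip_width: 0.4
finger_force: 0.0
```

```bash
python3 k.py s7
python3 - <<'E'
from h import *
z=np.load("top_s7.npz"); cv2.imwrite("pics/s7t.png",np.hstack([cv2.resize(z["im"][140:250,190:330,::-1],(400,314))[:300],cv2.imread("pics/s7.png")[:,:360]]))
E
```

```text
[494.86432013 -12.12334156 163.96354564] [-0.61672098 -0.1041485  -1.15806311]
knob pts 26 min [485.  -14.8 186.3] max [533.1  -9.5 213.6]
top pts 3 [485.1 -12.9 209.8] [485.5 -11.4 213.6]
```

View pics/s7t.png

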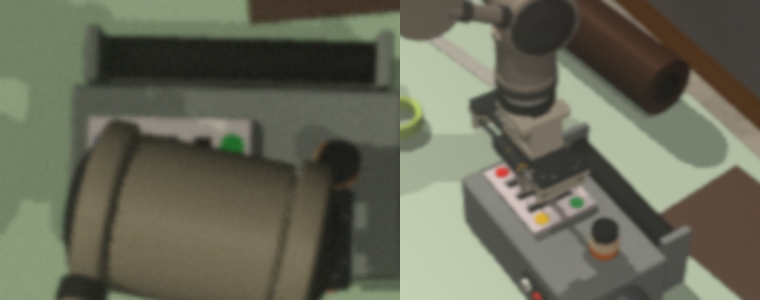

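The top view is blocked by the arm. The side view shows the fingers on the near side of the lever. I push +x towards the green slot, watching the force.

step_arm:
  deltas:
    - [0,-0.03,0,0,0]
    - [0,-0.02,0,0,0]
    - [0,-0.02,0,0,0]
    - [0,-0.02,0,0,0]
    - [0,0,0,0,0]

```text
time: 8.7
tool_pos: [540.7, -11.9, 163.6]
tcp_rot: [3.141, 0.0, -3.141]
contact_force: [-0.8, -0.3, 1.2]
grip_width: 0.3
finger_force: 0.6
```

step_arm:
  deltas:
    - [0,-0.02,0,0,0]
    - [0,-0.016,0,0,0]
    - [0,-0.01,0,0,0]
    - [0,0,0,0,0]

```text
time: 9.1
tool_pos: [563.3, -12.2, 163.5]
tcp_rot: [3.141, 0.0, -3.141]
contact_force: [-1.5, -0.0, -0.6]
grip_width: 0.5
finger_force: 0.6
```

step_arm:
  deltas:
    - [0,-0.004,0,0,0]
    - [0,0,0,0,0]

```text
time: 9.3
tool_pos: [564.7, -12.2, 163.8]
tcp_rot: [3.142, -0.0, -3.141]
contact_force: [-1.9, -0.1, -0.8]
grip_width: 0.4
finger_force: 0.8
```

step_arm:
  deltas:
    - [0,-0.006,0,0,0]
    - [0,0,0,0,0]

```text
time: 9.5
tool_pos: [567.9, -12.3, 163.9]
tcp_rot: [-3.142, 0.0, -3.141]
contact_force: [-2.3, 1.0, -0.3]
grip_width: 0.5
finger_force: 0.8
```

step_arm:
  deltas:
    - [0,-0.004,0,0,0]
    - [0,0,0,0,0]

```text
time: 9.7
tool_pos: [569.9, -12.2, 163.9]
tcp_rot: [3.142, 0.0, -3.141]
contact_force: [-1.9, 0.6, -0.7]
grip_width: 0.1
finger_force: 0.8
```

step_arm:
  deltas:
    - [0,-0.003,0,0,0]
    - [0,0,0,0,0]

```text
time: 9.9
tool_pos: [571.4, -12.2, 163.8]
tcp_rot: [3.142, 0.0, -3.141]
contact_force: [-1.9, 0.5, -0.7]
grip_width: 0.4
finger_force: 0.8
```

step_arm:
  deltas:
    - [0,-0.003,0,0,0]
    - [0,0,0,0,0]

```text
time: 10.1
tool_pos: [572.8, -12.2, 163.8]
tcp_rot: [3.142, 0.0, -3.141]
contact_force: [-1.9, 1.0, -0.9]
grip_width: 0.5
finger_force: 0.8
```

step_arm:
  deltas:
    - [0,-0.003,0,0,0]
    - [0,0,0,0,0]

```text
time: 10.3
tool_pos: [574.4, -12.2, 163.8]
tcp_rot: [3.142, 0.0, -3.141]
contact_force: [-1.7, -0.4, -0.6]
grip_width: 0.0
finger_force: 0.8
```

step_arm:
  deltas:
    - [0,-0.003,0,0,0]
    - [0,0,0,0,0]

```text
time: 10.5
tool_pos: [575.9, -12.2, 163.8]
tcp_rot: [3.142, 0.0, -3.141]
contact_force: [-1.9, 0.3, -0.3]
grip_width: 0.6
finger_force: 0.8
```

```bash
python3 k.py s8;python3 - <<'E'
from h import *
z=np.load("top_s8.npz"); cv2.imwrite("pics/s8t.png",np.hstack([cv2.resize(z["im"][140:250,190:330,::-1],(400,314))[:300],cv2.imread("pics/s8.png")[:,:360]]))
E
```

```text
[575.7773312  -12.20581311 163.8539272 ] [-1.64606461 -0.30514564 -0.6793139 ]
knob pts 79 min [564.1 -27.5 186.4] max [617.1   4.7 213.8]
top pts 11 [564.2 -14.5 207.9] [566.3  -8.5 213.8]
```

View pics/s8t.png

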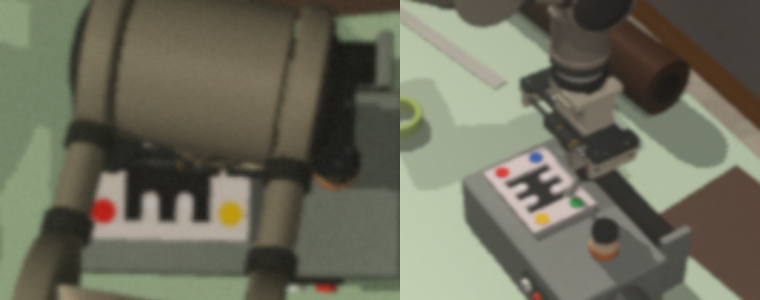

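The side view shows the stick in the slot beside the green dot (about pixel (577,188) of the picture). No stop has been felt yet, so I creep on.

step_arm:
  deltas:
    - [0,-0.004,0,0,0]
    - [0,0,0,0,0]

```text
time: 10.85
tool_pos: [577.9, -12.2, 163.8]
tcp_rot: [3.142, 0.0, -3.141]
contact_force: [-1.6, -0.4, -0.3]
grip_width: 0.4
finger_force: 0.8
```

step_arm:
  deltas:
    - [0,-0.003,0,0,0]
    - [0,0,0,0,0]

```text
time: 11.05
tool_pos: [579.4, -12.2, 163.8]
tcp_rot: [3.142, 0.0, -3.141]
contact_force: [-2.7, 0.7, -1.5]
grip_width: 0.6
finger_force: 0.8
```

step_arm:
  deltas:
    - [0,-0.003,0,0,0]
    - [0,0,0,0,0]

```text
time: 11.25
tool_pos: [580.7, -12.2, 163.7]
tcp_rot: [3.141, -0.0, -3.141]
contact_force: [-2.7, 0.2, -0.1]
grip_width: 1.0
finger_force: 1.1
```

step_arm:
  deltas:
    - [0,-0.003,0,0,0]
    - [0,0,0,0,0]

```text
time: 11.45
tool_pos: [582.0, -12.2, 163.6]
tcp_rot: [3.141, -0.001, -3.141]
contact_force: [-3.8, 0.1, -0.7]
grip_width: 0.3
finger_force: 1.5
```

step_arm:
  deltas:
    - [0,-0.006,0,0,0]
    - [0,0,0,0,0]

```text
time: 11.65
tool_pos: [584.9, -12.1, 163.5]
tcp_rot: [3.141, -0.001, -3.141]
contact_force: [-5.3, 0.9, -0.9]
grip_width: 0.4
finger_force: 2.3
```

The force now rises like a spring against the stop. I back off, lift clear and check.

step_arm:
  deltas:
    - [0,0.03,0,0,0]
    - [0,0.06,0,0,0]
    - [0,0.06,0,0,0]
    - [0,0,0,-0.08,0]
    - [0,0,0,-0.08,0]
    - [0,0.08,0,-0.05,0]
    - [0,0.06,0,0,0]
    - [0,0,0,0,0]

```text
time: 12.45
tool_pos: [439.1, -12.3, 270.7]
tcp_rot: [-3.141, 0.005, -3.142]
contact_force: [0.1, 1.0, -0.2]
grip_width: 0.4
finger_force: 0.0
```

step_arm:
  deltas:
    - [0,0,0.09,0,0]
    - [0,0,0.09,0,0]
    - [0,0,0.09,0,0]
    - [0,0,0.09,0,0]
    - [0,0,0.09,0,0]
    - [0,0,0,0,0]
    - [0,0,0,0,0]

```text
time: 13.15
tool_pos: [441.0, 213.9, 268.6]
tcp_rot: [3.141, 0.001, -3.139]
contact_force: [0.1, -0.6, -0.6]
grip_width: 0.2
finger_force: 0.0
```

Run:
```python
from h import *
print(bot.get_obs()["tool_pos"])
out=[]
for n,b in(("top",(190,140,330,250)),("side",(220,130,360,240))):
    c=cam(n); im,d=bot.capture(n); out.append(cv2.resize(im[b[1]:b[3],b[0]:b[2],::-1],(400,314)))
    P=np.array([np.r_[atdepth(c,(u,v),d[v,u]),u,v] for v in range(b[1],b[3]) for u in range(b[0],b[2]) if d[v,u]>0])
    for lo,hi in((122,150),(155,225),(190,225)):
        m=(P[:,2]>lo)&(P[:,2]<hi)&(P[:,1]>-60)&(P[:,1]<120)&(P[:,0]<650)&(P[:,0]>500)
        if m.any(): print(n,lo,m.sum(),np.percentile(P[m],[2,50,98],axis=0).round(1).tolist())
    m=(P[:,1]<-70)&(P[:,2]>140)&(P[:,0]<620)
    if m.any(): print("pot",P[m].mean(0).round(1))
cv2.imwrite("pics/s9.png",np.hstack(out))
```

```text
[441.00422755 213.94147234 268.61156509]
top 122 21 [[581.1, -1.2, 122.2, 238.8, 171.8], [585.9, 5.2, 129.6, 263.0, 187.0], [622.3, 67.9, 142.2, 265.6, 189.0]]
top 155 244 [[585.7, -31.2, 163.2, 262.0, 168.0], [602.7, -12.8, 190.2, 270.0, 177.0], [623.7, 6.4, 197.6, 278.0, 185.0]]
top 190 123 [[592.9, -28.3, 190.3, 264.4, 169.4], [604.6, -13.1, 194.1, 270.0, 176.0], [619.9, -0.1, 198.6, 276.6, 181.0]]
pot [ 564.1 -104.2  150.7  307.7  196.1]
side 122 28 [[579.7, -9.4, 122.7, 285.5, 188.0], [586.6, -1.1, 133.6, 289.0, 191.0], [591.6, 6.3, 148.0, 291.5, 193.5]]
side 155 180 [[583.2, -33.4, 158.8, 289.0, 174.0], [596.8, -20.1, 183.5, 296.0, 182.0], [620.2, -2.0, 195.8, 303.0, 189.0]]
side 190 43 [[591.6, -30.7, 190.2, 293.8, 174.0], [601.7, -15.5, 193.2, 297.0, 177.0], [617.2, -4.2, 196.6, 302.2, 181.2]]
pot [ 561.2 -108.   147.5  302.5  214.4]
```

View pics/s9.png

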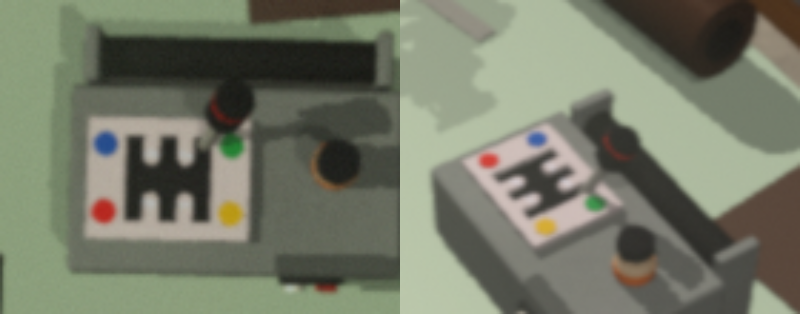

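Both views show the lever fully in the far right slot by the green dot. Its lean along the lanes is about 0.30, the pot has not moved and the hand is clear.

```bash
python3 -c "
from plant import bot
print(bot.close_job())"
```

```text
the job is handed in; nothing more can be done
None
```

The job is handed in: I pushed the lever by its knob from the middle far slot, along the cross lane, and home to the stop in the far right slot beside the green dot, entering no other slot; the dye pot has not moved and the hand is clear.

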